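# Set the length stop of a vegetable trimming board and butt a radish against it

### The job

Set up the trimming board for the next cut: push the length stop along its rail with the fingertips until it clicks into the notch beside the yellow clip, then push the white radish by its tail end along the trough until its green shoulder rests against the stop. Pick nothing up; at the end the stop must still sit in the yellow clip's notch, and the other things stay where they are.

Things in the scene. Friction and masses are not known exactly. Their poses are not given: they have to be found in the camera images.
- board: white plastic trimming board fixed on the steel table, 200 x 540 mm, top 30 mm above the table. Origin: centre of its underside; its x points away from the robot, y along the board, z up; all board positions here are in this frame. At y = -100 mm a knife slot crosses it, with steel guide pins at both sides (x = -70 and +30 mm, tops 70 mm above the table)
- rail_mid (a point): middle of the rail's top, at board x = +45, y = +135 mm, 50 mm above the table. The rail is straight along y, 30 mm wide, from y = +10 to +260 mm, with steel end stops 60 mm above the table. Its top has three cross notches 9 mm wide at y = +70, +100 and +130 mm, one beside each clip
- trough_mid (a point): point on the trough's floor at board x = -20, y = -30 mm, 30 mm above the table. The trough is the strip between two white ribs 8 mm high, 39 mm apart, parallel to y, from y = -262 to +200 mm
- length_stop (a joint): position of the length stop on the rail, m, growing to the board's +y: 0, 0.030, 0.060 in the three notches, slides from -0.025 to 0.150; starts between 0.095 and 0.140, so it is pushed to -y. A spring ball under it rides on the rail: sliding takes about 2 N; in a notch the ball drops in and centres the stop from about 3 mm either side; pushing it out again takes about 12 N either way
- stop_mid (a point): on top of the aluminium carriage of the length stop, at its middle, 93 mm above the table. The carriage is 46 mm (x) by 60 mm (y), its block from 53 to 93 mm above the table; from its -y end a blue stop plate 6 mm thick reaches forward over the trough (board x from -50 to +24 mm, 41 to 93 mm above the table)
- stop_push (a point): middle of the carriage's flat outer end face (46 mm wide, towards +y), 73 mm above the table, 30 mm from the carriage's middle
- stop_pointer (a point): black index line on the carriage's rear side, at the carriage's middle; it stands level with a clip when the ball sits in that clip's notch
- stop_face (a point): point on the stop plate's face towards -y, where the radish's shoulder meets it: on the trough's line, 55 mm above the table, 20 mm to -y of the carriage's middle
- clip_yellow: yellow plastic clip, 22 x 20 x 26 mm, fixed on the scale strip behind the rail (board x = +86 mm), level along y with one of the three notches; origin at the centre of its underside, 30 mm above the table, axes parallel to the board's. A blue and a red clip of the same size mark the other two notches; which clip is at which notch varies
- radish: white radish, loose, about 400 g, 220 mm long, 50 mm thick, lying in the trough on the board along the board's y; origin on its axis at mid length, 55 mm above the table; its y points to the shoulder. It slides with 1.5 to 3.5 N
- radish_shoulder (a point): centre of the radish's green shoulder end (blunt, 35 mm across), towards the stop
- radish_tail (a point): centre of the radish's white tail end (flat, 22 mm across, 55 mm above the table), towards -y; 220 mm from the shoulder
- eggplant_tray: red tray with two eggplants, 140 x 190 x 67 mm, beyond the board; origin at the centre of its underside
- tomato_tray: red tray with six tomatoes, 140 x 190 x 69 mm, beyond the board; origin at the centre of its underside
- tray_stack: stack of empty red trays, 140 x 190 x 63 mm, right of the board; origin at the centre of its underside
- label_roll: roll of labels standing on its end, 64 mm across, 50 mm high, left of the board; origin at the centre of its underside
- steel_mug: steel drinking mug with a handle, 76 mm across, 85 mm high, at the left front; origin at the centre of its underside
- paring_knife: paring knife, 170 x 17 x 13 mm, lying along y on the front strip of the board (board x about -80 mm); origin at the middle of its length, underside
Mind the look-alikes: they are no part of the job. What is meant by the radish is not orange, and is the smaller of those in its own colour.

How it is judged:
On the way, in this order (a step that is already met when the one before it is completed fails the run):
1. the length stop rests in the notch beside the yellow clip (y of stop_pointer in the frame of clip_yellow between -0.003 and 0.003 m), for 0.3 s.
2. the radish lies in the trough with its shoulder against the stop, the stop still in that notch (all of step 1 and y of radish_shoulder in the frame of stop_face between -0.004 and 0.003 m and x of radish in the frame of board between -0.026 and -0.014 m and angle between the y axis of radish and the y axis of board, either way round below 0.06 rad and z of radish in the frame of board below 0.06 m), for 0.2 s.
At the end, for the whole second after the job is handed in: the stop's pointer is within 3 mm of the yellow clip's middle along the rail and at rest; the radish lies at rest in the trough, along it within 0.06 rad, its shoulder within 4 mm of the stop plate (all of step 2 and linear speed of radish below 0.01 m/s and velocity of joint length_stop between -0.005 and 0.005 m/s); the robot touches nothing.
It fails at once if the radish is lifted more than 12 mm (z of radish in the frame of board above 0.067 m).
It fails at once if a bystander is moved by more than 15 mm or tipped (distance of any of eggplant_tray, tomato_tray, tray_stack, label_roll, steel_mug, paring_knife from where it was at the start of the episode above 0.015 m or angle between any of eggplant_tray, tomato_tray, tray_stack, label_roll, steel_mug, paring_knife's own z axis and vertical above 0.3 rad).
It also fails if it takes over 54 s, if anything falls off the work surface, if the arm or the gripper's body presses on something with over 40 N, if the wrist force passes 120 N, or if a joint passes its speed limit or range.

### The arm

A 6-joint arm with a two-finger parallel gripper is mounted at the origin on the work surface. World frame = base frame: x ahead of the robot, y to its left, z up, the work surface at z = 0. Lengths are in m, angles in rad, forces in N, time in s.
With the tool pointing down it reaches from about 0.35 to 0.975 m from the base axis. Payload 17.4 kg.
Tool frame: the origin (TCP) lies where the fingers leave the gripper's body, on its centre line; the fingertips stand 73 mm ahead of it and the grasp point (between the pads) lies 54 mm ahead of it (r.tips_ahead is the distance from the TCP to the fingertips, in m); x points along the fingers, y is the direction in which the jaws open and shut, and the axes are right-handed (so a half turn about x gives the same grasp; the last joint's range is limited). The gripper opens to 85 mm and grips with 20 to 120 N. Pads are 22 mm wide; open, the fingers measure 114 mm over their backs; the gripper's body (76 mm by 85 mm) begins 54 mm behind the grasp point. The pads swing forward as they close: fully open they stand 13 mm farther back than shut.
Start: joints at [-1.266, 0.116, 1.442, -0, 1.584, -0.038], TCP at [0.227, -0.636, 0.304] pointing down, gripper open.
Joint ranges: [-2.83, 2.83], [-0.83, 2.19], [0.07, 2.5], [-1.14, 4.28], [0.01, 3], [-2.97, 2.97]. Speed limits (rad/s): [1.89, 1.89, 2.22, 3.14, 3.14, 3.14].

### API

Orientations are given as [roll, pitch, yaw] about the fixed x, y, z axes, in that order (R = Rz(yaw) Ry(pitch) Rx(roll)).
In Python, from cell import r gives the robot as it stands. The module is installed in compiled form; this text tells all that it offers.
- The arm moves only by the tool carry_out, never from a script. Its arguments are lists of equal length, an entry for each row: "slide": the shift along the tool's x, y, z in m, a list of three; "rotation": the turn, a rotation vector about the tool's x, y, z in rad, a list of three; "hand": the closure, from 0 (fully open) to 1 (shut). A call has 1 to 12 rows; each row is the pose to reach, as a shift and turn from the pose measured when the call began, along the tool's axes at that moment; what a row does not reach only later rows make up. A row lasts 1/8 s, in which the tool goes at most 62.5 mm and 10.7 degrees, less where a joint would pass 70% of its speed; a pose out of reach is approached as far as the arm can. A call with a gripper value outside its range is refused whole. The fingers move at their own pace and stop on an object; the grip force is fixed at half the most. Time passes only in rows, so rows that repeat a pose let the fingers close. It gives the time, the measured TCP pose, the force and the opening at its end, in the units of the state.
- r.read_state(): the state, without advancing time (a new reading comes with each control period).
- r.grab_frame(name): name is "scene" or "top" or "wrist"; returns the picture (384x512x3 uint8, red, green, blue); there is no depth.
- r.camera_model(name): a dict with "vertical_fov" (degrees; the focal length in pixels is half the picture's height over the tangent of half this angle, whatever the lens; pixels are square), "cx", "cy" (the principal point, pixels), "eye" and "rotation" of the camera in the world. Camera axes: x right, y down, z forward; pixel columns grow to the right and rows downward; lengths in m; the calibration is good to about 2 mm. A picture is of the moment at which its call begins: read the wrist's pose just before it. camera_model takes no time and is no camera call; for the wrist camera it gives the pose at the moment of the call.
- r.sign_off(): hands the job in, once; it reports no verdict.
The state is a dict: "time_s": time; "joint_positions": joint angles; "joint_velocities": joint speeds; "joint_torque": joint torques, N m; "tool_pos": TCP position; "tcp_rot": TCP orientation; "ft_force": force on the tool from outside, world axes, zero at the start; "moment": the same for the moment, N m; "finger_gap": finger opening in m.
Only numpy, scipy, OpenCV 4.12 (cv2) and the standard library are available. Lean on these libraries where they do the work, as an engineer would, in place of code of your own. Each camera call takes 0.05 s, during which the arm holds its last target.

## Working session

There is one attempt and no reset: what is moved stays moved. The work goes in short steps, Python scripts to look and compute and a tool call to move; the robot and the scene stay as the last step left them, time stands still between calls to the robot, and variables do not carry over. Pictures are saved under pics/ and viewed, and the job is handed in when it is done.

Besides the shell and the picture viewer there is one more tool, called after ">>>" by a JSON object that holds its "api" and its "payload", one argument or row to a line. carry_out: Moves the arm, as the interface text tells. Its arguments: {"type":"object","properties":{"slide":{"type":"array","items":{"type":"array","items":{"type":"number"}}},"rotation":{"type":"array","items":{"type":"array","items":{"type":"number"}}},"hand":{"type":"array","items":{"type":"number"}}},"required":["slide","rotation","hand"]}

```bash
mkdir -p pics; cat > h.py <<'E'
from cell import r
import numpy as np, cv2
def grab(n,f):
    im=r.grab_frame(n); cv2.imwrite(f,cv2.cvtColor(im,cv2.COLOR_RGB2BGR)); return im
def K(n,c=None):
    c=c or r.camera_model(n); f=192/np.tan(np.radians(c["vertical_fov"])/2); return f,c
def ray(n,u,v,z,c=None):
    f,c=K(n,c); R=np.array(c["rotation"]); e=np.array(c["eye"])
    d=R@np.array([(u-c["cx"])/f,(v-c["cy"])/f,1]); return e+d*(z-e[2])/d[2]
def proj(n,p,c=None):
    f,c=K(n,c); R=np.array(c["rotation"]); e=np.array(c["eye"])
    q=R.T@(np.array(p)-e); return np.array([c["cx"]+f*q[0]/q[2],c["cy"]+f*q[1]/q[2]])
E
python3 - <<'E'
from h import *
for n in("scene","top"):
    im=grab(n,f"pics/{n}0.png"); cv2.imwrite(f"pics/{n}0b.png",cv2.resize(cv2.imread(f"pics/{n}0.png"),(800,600),interpolation=cv2.INTER_CUBIC)); print(r.camera_model(n))
print(r.read_state())
E
```

```text
{'vertical_fov': 46.45648676242152, 'cx': 252.98928043226826, 'cy': 191.5581978732659, 'eye': array([ 1.0410132 , -0.36614787,  1.16202717]), 'rotation': array([-2.60960085,  0.00577901,  1.00508879])}
{'vertical_fov': 50.382439147127236, 'cx': 252.59197368532892, 'cy': 187.2075945439204, 'eye': array([ 0.30741422, -0.03343384,  1.59029468]), 'rotation': array([-3.01252963,  0.01375751, -1.58623723])}
{'time_s': 0.1, 'joint_positions': array([-1.26581523e+00,  1.16440595e-01,  1.44219522e+00,  2.18647632e-07,
        1.58398800e+00, -3.77964739e-02]), 'joint_velocities': array([ 3.16124627e-04, -1.73189697e-03, -1.43494237e-03,  2.30417197e-04,
        5.63074702e-04, -8.93905004e-06]), 'joint_torque': array([ 2.83185327e-03, -7.33666062e+01, -6.33786392e+01, -1.24421767e-04,
        5.30680161e-03, -6.01751617e-05]), 'tool_pos': array([ 0.22683695, -0.63564692,  0.30323623]), 'tcp_rot': array([-1.60880483,  1.56976517,  1.8755654 ]), 'ft_force': array([-0.11469616, -0.11970654,  0.76381181]), 'moment': array([-0.01451965, -0.03836604, -0.0098507 ]), 'finger_gap': 0.08521410690944861}
```

View pics/scene0b.png

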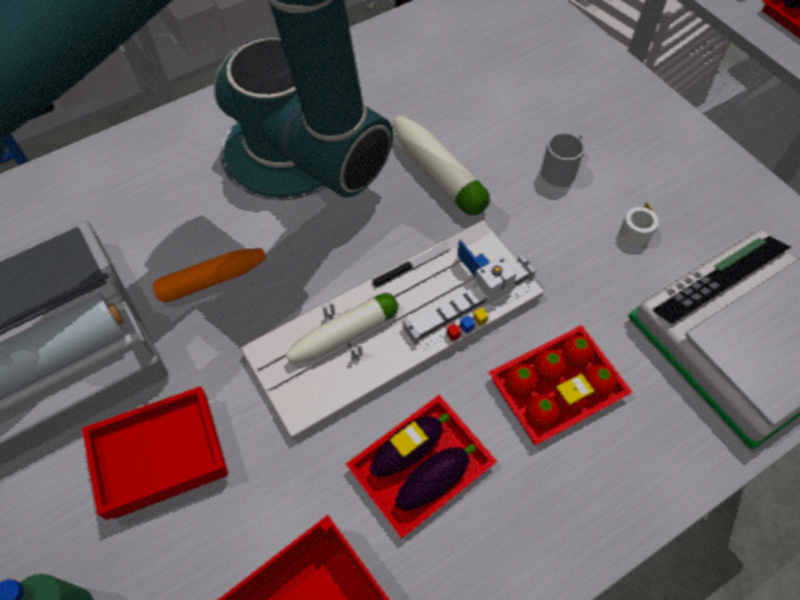

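View pics/top0b.png

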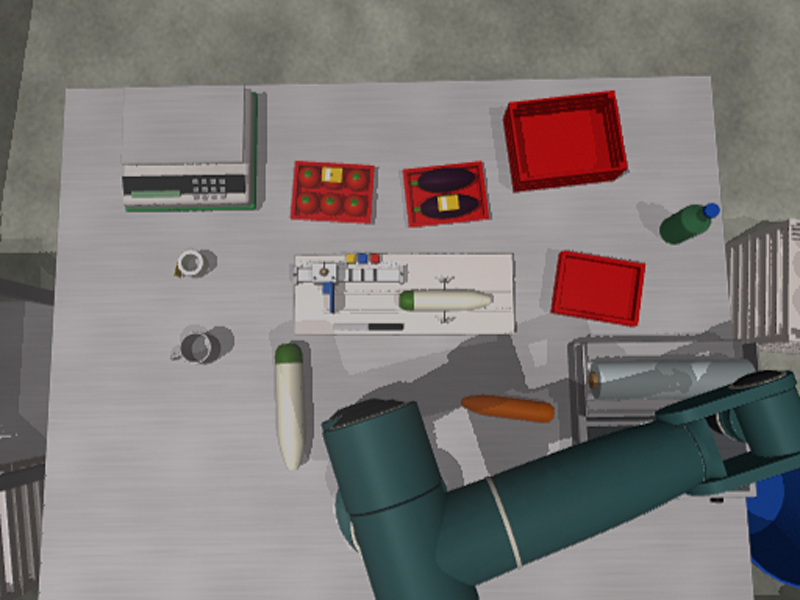

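The scene view shows the board at (390,325) with the stop at (490,270), and clips red (453,331), blue (467,323) and yellow (481,315). In the top view the clips are yellow (350,258), blue (362,258) and red (375,258). Left is +y, so yellow marks the +130 notch.

Radish candidates in the top view:
- White one in the trough, at (445,300).
- Larger white one on the table, at (290,405).
- Orange carrot, at (508,408).

The one in the trough is the smaller white one and lies where the description says.

```bash
sed -i '2i from scipy.spatial.transform import Rotation as Ro' h.py; sed -i 's/R=np.array(c\["rotation"\])/R=Ro.from_euler("xyz",c["rotation"]).as_matrix()/' h.py
python3 - <<'E'
from h import *
im=cv2.imread("pics/top0.png"); cv2.imwrite("pics/topc.png",cv2.resize(im[155:220,180:335],None,fx=5,fy=5,interpolation=cv2.INTER_CUBIC))
im=cv2.imread("pics/scene0.png"); cv2.imwrite("pics/scenec.png",cv2.resize(im[135:285,150:350],None,fx=4,fy=4,interpolation=cv2.INTER_CUBIC))
print(ray("top",256,192,0))
E
```

```text
[ 0.49495787 -0.02781878  0.        ]
```

View pics/topc.png

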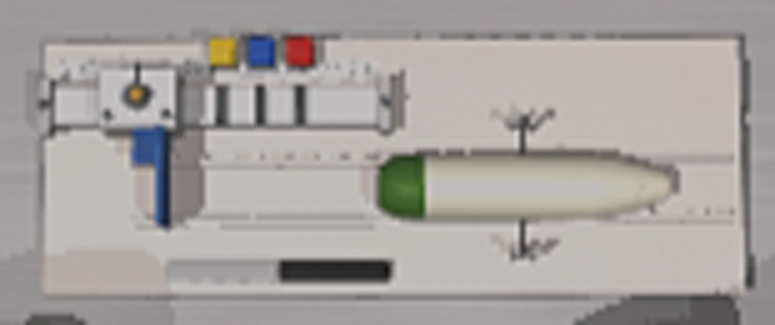

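View pics/scenec.png

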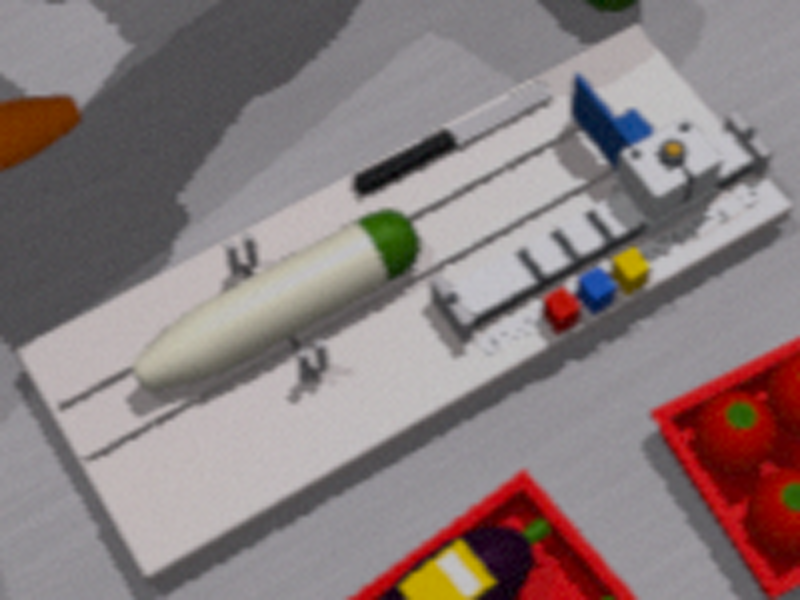

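The top crop shows the yellow clip at (223,52), beside the notch nearest the stop. The stop's middle is at (137,95). The radish lies in the trough, with its shoulder at (380,187) and its tail at (672,185). Next I'll compute positions.

```bash
cat >> h.py <<'E'
def tc(u,v,z): return ray("top",180+(u+.5)/5-.5,155+(v+.5)/5-.5,z)
def sc(u,v,z): return ray("scene",150+(u+.5)/4-.5,135+(v+.5)/4-.5,z)
E
python3 - <<'E'
from h import *
np.set_printoptions(precision=4,suppress=True)
C=np.array([tc(*p,.03) for p in [(42,42),(742,37),(748,293),(42,295)]])
S=np.array([sc(*p,.03) for p in [(790,205),(150,575),(20,350),(640,28)]])
print(C,S)
M=np.array([[.1,.27],[.1,-.27],[-.1,-.27],[-.1,.27]])
def fit(P):
    a=M-M.mean(0);b=P[:,:2]-P[:,:2].mean(0)
    th=np.arctan2((a[:,0]*b[:,1]-a[:,1]*b[:,0]).sum(),(a*b).sum())
    return P[:,:2].mean(0),th
for P in(C,S):
    o,th=fit(P); print(o,th,np.linalg.norm(P[0]-P[1]),np.linalg.norm(P[0]-P[3]))
    Rm=np.array([[np.cos(th),-np.sin(th)],[np.sin(th),np.cos(th)]])
    tob=lambda p:(np.array(p)[:2]-o)@Rm
    if P is C:
        for n,p in dict(yel=(223,52,.056),blu=(261,51,.056),red=(299,50,.056),stop=(137,95,.1),stopR=(180,97,.093),stopL=(98,97,.093),sh=(378,187,.055),tail=(672,185,.055),n1=(222,103,.05),n2=(261,103,.05),n3=(300,103,.05),pin=(522,120,.05)).items(): print(n,tob(tc(*p)),tc(*p))
    else:
        for n,p in dict(yel=(631,263,.056),blu=(597,282,.056),red=(562,302,.056),sh=(410,245,.055),tail=(140,368,.055),n1=(600,225,.05),n3=(530,263,.05),st=(672,160,.093)).items(): print(n,tob(sc(*p)),sc(*p))
E
```

```text
[[ 0.6096  0.2349  0.03  ]
 [ 0.6037 -0.3089  0.03  ]
 [ 0.4053 -0.3057  0.03  ]
 [ 0.4126  0.2339  0.03  ]] [[ 0.6084  0.2302  0.03  ]
 [ 0.6057 -0.3033  0.03  ]
 [ 0.4098 -0.3025  0.03  ]
 [ 0.4172  0.2328  0.03  ]]
[ 0.5078 -0.0364] -0.01137920050030087 0.5438329631334963 0.19705353583618282
yel [0.085  0.1292] [0.5943 0.0918 0.056 ]
blu [0.0856 0.1001] [0.5946 0.0627 0.056 ]
red [0.0862 0.0711] [0.5948 0.0336 0.056 ]
stop [0.0449 0.1891] [0.5549 0.1522 0.1   ]
stopR [0.0444 0.1579] [0.554 0.121 0.093]
stopL [0.0448 0.2191] [0.555  0.1821 0.093 ]
sh [-0.0194  0.0112] [ 0.4885 -0.025   0.055 ]
tail [-0.0191 -0.211 ] [ 0.4863 -0.2472  0.055 ]
n1 [0.0466 0.1303] [0.5558 0.0933 0.05  ]
n2 [0.0464 0.1004] [0.5553 0.0634 0.05  ]
n3 [0.0462 0.0706] [0.5548 0.0336 0.05  ]
pin [ 0.032  -0.0988] [ 0.5387 -0.1356  0.05  ]
[ 0.5103 -0.0357] -0.009428079830566117 0.5334905379271867 0.1911903410631014
yel [0.084  0.1282] [0.5955 0.0917 0.056 ]
blu [0.0839 0.099 ] [0.5951 0.0625 0.056 ]
red [0.084  0.0691] [0.5949 0.0326 0.056 ]
sh [-0.0121  0.0036] [ 0.4982 -0.032   0.055 ]
tail [-0.0277 -0.205 ] [ 0.4807 -0.2404  0.055 ]
n1 [0.0441 0.13  ] [0.5556 0.0938 0.05  ]
n3 [0.0434 0.0697] [0.5544 0.0336 0.05  ]
st [0.0461 0.1862] [0.5582 0.15   0.093 ]
```

```bash
cat >> h.py <<'E'
O=np.array([.509,-.0361]); TH=-.0104
def b2w(x,y): 
    c,s=np.cos(TH),np.sin(TH); return O+np.array([c*x-s*y,s*x+c*y])
def go(x,y,ztip,yaw=None):
    """relative slide/rotation in tool axes so tips at board x,y,height; tool x down, tool y along board +-x"""
    s=r.read_state(); R=Ro.from_euler("xyz",s["tcp_rot"]); p=b2w(x,y)
    T=np.array([p[0],p[1],ztip+r.tips_ahead]); sl=R.inv().apply(T-s["tool_pos"])
    bx=np.array([np.cos(TH),np.sin(TH),0])
    best=None
    for sg in(1,-1):
        X=np.array([0,0,-1.]);Y=sg*bx;Rt=Ro.from_matrix(np.column_stack([X,Y,np.cross(X,Y)]))
        w=(R.inv()*Rt).as_rotvec()
        if best is None or np.linalg.norm(w)<np.linalg.norm(best): best=w
    print("slide",np.round(sl,4),"rot",np.round(best,4),"t",s["time_s"],"F",np.round(s["ft_force"],2),"gap",s["finger_gap"])
    print("axes\n",np.round(R.as_matrix(),3))
E
python3 - <<'E'
from h import *
print(r.tips_ahead); go(.045,.245,.20)
E
```

```text
0.0726
slide [ 0.0314 -0.6841 -0.5942] rot [-1.2176e+00 -7.0000e-04  9.0000e-04] t 0.1 F [-0.11 -0.12  0.76] gap 0.08521410690944861
axes
 [[-0.     0.336 -0.942]
 [ 0.001 -0.942 -0.336]
 [-1.    -0.001 -0.   ]]
```

>>> {"api": "carry_out", "payload": {
  "slide": [
    [0,-0.043,-0.037],
    [0,-0.086,-0.074],
    [0,-0.128,-0.111],
    [0,-0.171,-0.149],
    [0,-0.214,-0.186],
    [0,-0.257,-0.223],
    [0,-0.299,-0.26],
    [0,-0.342,-0.297],
    [0,-0.385,-0.334],
    [0,-0.428,-0.371],
    [0,-0.47,-0.409],
    [0,-0.513,-0.446]
  ],
  "rotation": [
    [-0.076,0,0],
    [-0.152,0,0],
    [-0.228,0,0],
    [-0.304,0,0],
    [-0.38,0,0],
    [-0.457,0,0],
    [-0.533,0,0],
    [-0.609,0,0],
    [-0.685,0,0],
    [-0.761,0,0],
    [-0.837,0,0],
    [-0.913,0,0]
  ],
  "hand": [0.2,0.5,1,1,1,1,1,1,1,1,1,1]
}}

```text
time_s: 1.6
tool_pos: [0.4747, -0.0007, 0.3037]
tcp_rot: [-2.694, 1.57, 1.706]
ft_force: [1.3, -0.4, -0.2]
finger_gap: 0.0001
```

```bash
python3 - <<'E'
from h import *
go(.045,.245,.15)
E
```

```text
slide [ 0.0813  0.0137 -0.224 ] rot [-3.02e-01 -9.00e-04  3.00e-04] t 1.6 F [ 1.26 -0.39 -0.18] gap 0.00012985054213299205
axes
 [[-0.     0.952 -0.307]
 [ 0.001 -0.307 -0.952]
 [-1.    -0.    -0.001]]
```

>>> {"api": "carry_out", "payload": {
  "slide": [
    [0,0.003,-0.05],
    [0,0.006,-0.1],
    [0,0.009,-0.15],
    [0,0.012,-0.19],
    [0.03,0.0137,-0.224],
    [0.06,0.0137,-0.224],
    [0.081,0.0137,-0.224],
    [0.081,0.0137,-0.224],
    [0.081,0.0137,-0.224]
  ],
  "rotation": [
    [-0.08,0,0],
    [-0.16,0,0],
    [-0.24,0,0],
    [-0.302,0,0],
    [-0.302,0,0],
    [-0.302,0,0],
    [-0.302,0,0],
    [-0.302,0,0],
    [-0.302,0,0]
  ],
  "hand": [1,1,1,1,1,1,1,1,1]
}}

```text
time_s: 2.72
tool_pos: [0.5569, 0.2081, 0.2243]
tcp_rot: [2.386, 1.569, 0.804]
ft_force: [-0.2, -0.3, 1.3]
finger_gap: 0.0
```

```bash
python3 - <<'E'
from h import *
go(.045,.246,.069)
im=grab("scene","pics/s1.png"); a=cv2.imread("pics/s1.png")[100:230,240:400]
cv2.imwrite("pics/s1c.png",cv2.resize(a,None,fx=4.5,fy=4.5,interpolation=cv2.INTER_CUBIC))
E
```

```text
slide [ 0.0827 -0.0004 -0.0012] rot [-0.0005 -0.0014 -0.0013] t 2.725 F [-0.23 -0.28  1.28] gap 4.6969772399599715e-05
axes
 [[ 0.001  1.    -0.011]
 [ 0.001 -0.011 -1.   ]
 [-1.     0.001 -0.001]]
```

View pics/s1c.png

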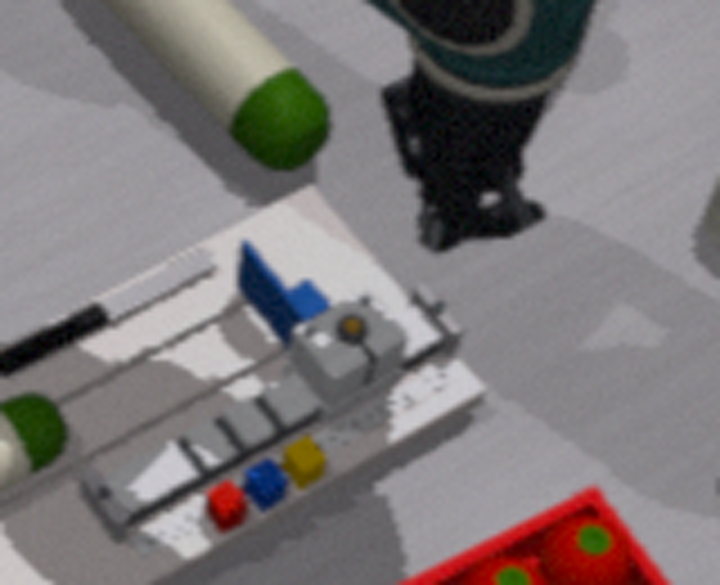

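The gripper at (470,240) hangs to the +y side of the carriage (350,350), clear of everything. Descending.

>>> {"api": "carry_out", "payload": {
  "slide": [
    [0.03,0,-0.001],
    [0.06,0,-0.001],
    [0.082,0,-0.001],
    [0.082,0,-0.001],
    [0.082,0,-0.001],
    [0.082,0,-0.001]
  ],
  "rotation": [
    [0,0,0],
    [0,0,0],
    [0,0,0],
    [0,0,0],
    [0,0,0],
    [0,0,0]
  ],
  "hand": [1,1,1,1,1,1]
}}

```text
time_s: 3.52
tool_pos: [0.5576, 0.2094, 0.1438]
tcp_rot: [2.115, 1.567, 0.533]
ft_force: [-0.4, -0.1, 0.1]
finger_gap: -0.0002
```

>>> {"api": "carry_out", "payload": {
  "slide": [
    [0,0,0.004],
    [0,0,0.008],
    [0,0,0.012],
    [0,0,0.016],
    [0,0,0.02],
    [0,0,0.024],
    [0,0,0.028],
    [0,0,0.032],
    [0,0,0.035],
    [0,0,0.038]
  ],
  "rotation": [
    [0,0,0],
    [0,0,0],
    [0,0,0],
    [0,0,0],
    [0,0,0],
    [0,0,0],
    [0,0,0],
    [0,0,0],
    [0,0,0],
    [0,0,0]
  ],
  "hand": [1,1,1,1,1,1,1,1,1,1]
}}

```text
time_s: 4.78
tool_pos: [0.5572, 0.1714, 0.1438]
tcp_rot: [2.172, 1.566, 0.591]
ft_force: [-0.1, 4.9, 0.0]
finger_gap: 0.0001
```

```bash
python3 - <<'E'
from h import *
go(.045,.171,.069)
for n in("top","scene"): grab(n,f"pics/{n}2.png")
a=cv2.imread("pics/top2.png")[150:215,180:300]; b=cv2.imread("pics/scene2.png")[135:230,240:360]
cv2.imwrite("pics/top2c.png",cv2.resize(a,None,fx=5,fy=5,interpolation=cv2.INTER_CUBIC))
cv2.imwrite("pics/scene2c.png",cv2.resize(b,None,fx=5,fy=5,interpolation=cv2.INTER_CUBIC))
E
```

```text
slide [ 0.0021 -0.001   0.037 ] rot [-0.0004 -0.0024 -0.0036] t 4.775 F [-0.1   4.94  0.05] gap 6.655341637331758e-05
axes
 [[ 0.004  1.    -0.011]
 [ 0.002 -0.011 -1.   ]
 [-1.     0.004 -0.002]]
```

View pics/scene2c.png

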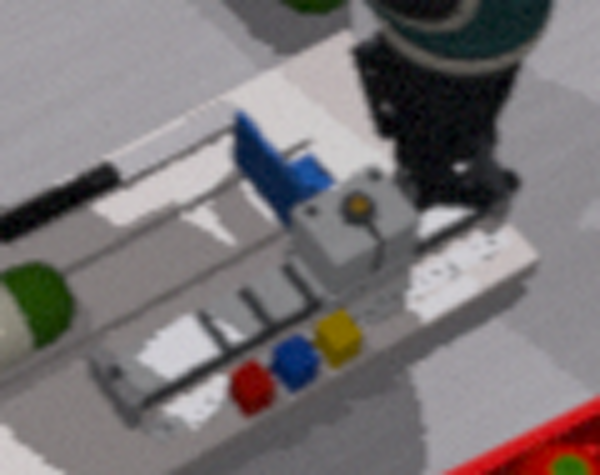

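View pics/top2c.png

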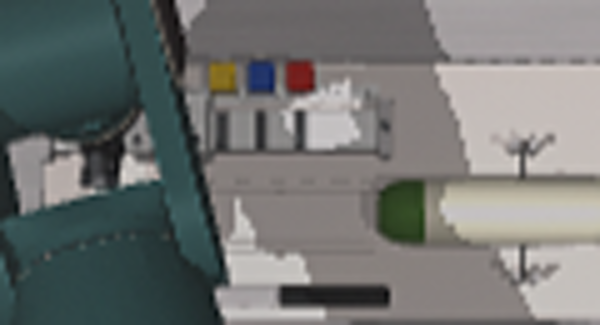

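```bash
cat >> h.py <<'E'
def w2b(p):
    c,s=np.cos(TH),np.sin(TH); d=np.array(p)[:2]-O; return np.array([c*d[0]+s*d[1],-s*d[0]+c*d[1]])
def sc2(u,v,z): return ray("scene",240+(u+.5)/5-.5,135+(v+.5)/5-.5,z)
E
python3 - <<'E'
from h import *
np.set_printoptions(precision=4,suppress=True)
print("knob0",w2b(sc(672,150,.1)),"knob1",w2b(sc2(358,205,.1)))
# pointer at rear top edge
print("ptr0",w2b(sc(690,172,.093)),"ptr1",w2b(sc2(381,240,.093)))
print("yel",w2b(sc2(338,328,.056)))
# yellow mask centroid 
im=cv2.cvtColor(cv2.imread("pics/scene2.png"),cv2.COLOR_BGR2HSV)
for nm,lo in(("y",(22,120,60)),):
    m=cv2.inRange(im,lo,(35,255,255)); n,l,s,c=cv2.connectedComponentsWithStats(m); print([(s[i,4],c[i]) for i in range(1,n) if s[i,4]>15])
E
```

```text
knob0 [0.0436 0.1882] knob1 [0.0435 0.1661]
ptr0 [0.0621 0.1915] ptr1 [0.0661 0.1667]
yel [0.0845 0.1286]
[(np.int32(76), array([307.1447, 202.1974])), (np.int32(189), array([366.8466, 249.0317])), (np.int32(240), array([260.4417, 281.425 ]))]
```

>>> {"api": "carry_out", "payload": {
  "slide": [
    [0,0,0.004],
    [0,0,0.008],
    [0,0,0.012],
    [0,0,0.016],
    [0,0,0.02],
    [0,0,0.024],
    [0,0,0.027],
    [0,0,0.029],
    [0,0,0.03],
    [0,0,0.03]
  ],
  "rotation": [
    [0,0,0],
    [0,0,0],
    [0,0,0],
    [0,0,0],
    [0,0,0],
    [0,0,0],
    [0,0,0],
    [0,0,0],
    [0,0,0],
    [0,0,0]
  ],
  "hand": [1,1,1,1,1,1,1,1,1,1]
}}

```text
time_s: 6.12
tool_pos: [0.5568, 0.1407, 0.1436]
tcp_rot: [1.85, 1.568, 0.268]
ft_force: [1.0, -0.1, 0.7]
finger_gap: 0.0
```

```bash
python3 - <<'E'
from h import *
go(.045,.171,.069)
for n in("scene",): grab(n,f"pics/{n}3.png")
b=cv2.imread("pics/scene3.png")[135:230,240:360]
cv2.imwrite("pics/scene3c.png",cv2.resize(b,None,fx=5,fy=5,interpolation=cv2.INTER_CUBIC))
E
```

```text
slide [ 0.002  -0.0009  0.0063] rot [-0.0008 -0.0009 -0.0032] t 6.125 F [ 0.99 -0.13  0.7 ] gap 4.818186956391424e-05
axes
 [[ 0.003  1.    -0.011]
 [ 0.001 -0.011 -1.   ]
 [-1.     0.003 -0.001]]
```

View pics/scene3c.png

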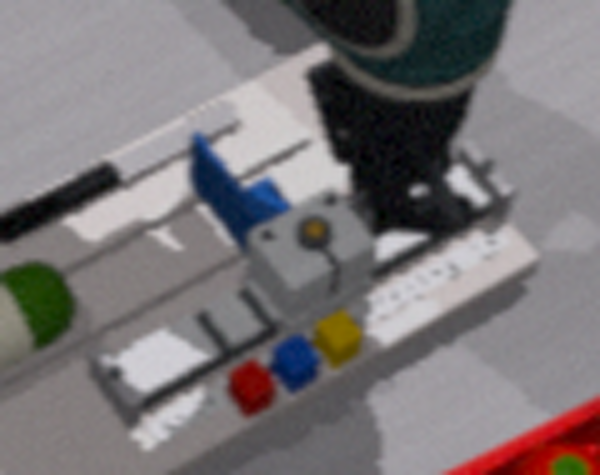

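```bash
python3 - <<'E'
from h import *
np.set_printoptions(precision=4,suppress=True)
print("knob",w2b(sc2(314,230,.1)),"ptr",w2b(sc2(336,266,.093)),"yel",w2b(sc2(338,328,.056)))
s=r.read_state(); print(w2b(s["tool_pos"]))
E
```

```text
knob [0.044  0.1356] ptr [0.0666 0.1354] yel [0.0845 0.1286]
[0.0459 0.1774]
```

Stop is at about y = 0.136 and yellow at 0.129, so roughly 6 mm remain. I'll creep the rest.

>>> {"api": "carry_out", "payload": {
  "slide": [
    [0,0,0.001],
    [0,0,0.002]
  ],
  "rotation": [
    [0,0,0],
    [0,0,0]
  ],
  "hand": [1,1]
}}

```text
time_s: 6.42
tool_pos: [0.5567, 0.1387, 0.1436]
tcp_rot: [1.843, 1.568, 0.262]
ft_force: [0.5, 1.1, 0.2]
finger_gap: -0.0002
```

>>> {"api": "carry_out", "payload": {
  "slide": [
    [0,0,0.001],
    [0,0,0.001]
  ],
  "rotation": [
    [0,0,0],
    [0,0,0]
  ],
  "hand": [1,1]
}}

```text
time_s: 6.68
tool_pos: [0.5567, 0.1375, 0.1435]
tcp_rot: [1.762, 1.568, 0.18]
ft_force: [0.1, -0.1, 1.1]
finger_gap: 0.0001
```

```bash
python3 - <<'E'
from h import *
go(.045,.171,.069)
for n in("scene",): grab(n,f"pics/{n}4.png")
b=cv2.imread("pics/scene4.png")[135:230,240:360]
cv2.imwrite("pics/scene4c.png",cv2.resize(b,None,fx=5,fy=5,interpolation=cv2.INTER_CUBIC))
E
```

```text
slide [ 0.0019 -0.0009  0.0031] rot [-0.0008 -0.0006 -0.0029] t 6.675 F [ 0.14 -0.08  1.07] gap 8.482021322595975e-05
axes
 [[ 0.003  1.    -0.011]
 [ 0.001 -0.011 -1.   ]
 [-1.     0.003 -0.001]]
```

View pics/scene4c.png

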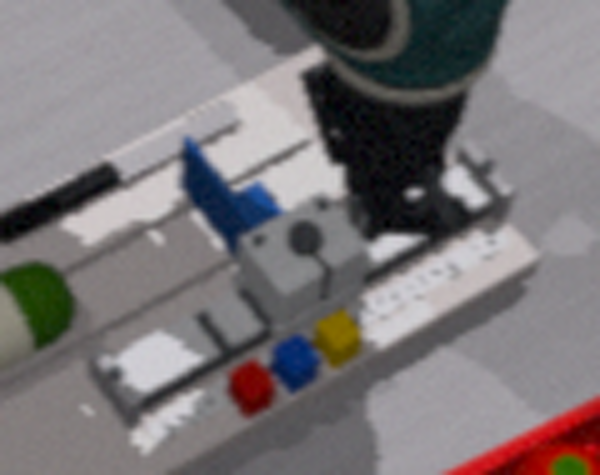

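```bash
python3 - <<'E'
from h import *
np.set_printoptions(precision=4,suppress=True)
print("knob",w2b(sc2(304,237,.1)),"ptr",w2b(sc2(325,272,.093)),"yel",w2b(sc2(338,328,.056)))
for f in (3,4):
    b=cv2.imread(f"pics/scene{f}.png"); g=cv2.cvtColor(b,cv2.COLOR_BGR2HSV)
    m=cv2.inRange(g,(105,120,40),(125,255,255)); n,l,s,c=cv2.connectedComponentsWithStats(m)
    print([(s[i,4],c[i].round(1)) for i in range(1,n) if s[i,4]>15 and 135<c[i][1]<230])
E
```

```text
knob [0.0448 0.1282] ptr [0.0665 0.128 ] yel [0.0845 0.1286]
[(np.int32(159), array([286.3, 173.3])), (np.int32(70), array([298.6, 206.9]))]
[(np.int32(156), array([284.5, 174.3])), (np.int32(70), array([298.6, 206.8]))]
```

The tool advanced 3 mm while the stop jumped 7 mm and the force fell to about zero, so it clicked in. The pointer reads 0.128 against yellow at 0.1286. Retreating and rising now.

>>> {"api": "carry_out", "payload": {
  "slide": [
    [0,0,-0.01],
    [0,0,-0.02],
    [0,0,-0.025],
    [-0.03,0,-0.025],
    [-0.07,0,-0.025],
    [-0.11,0,-0.025],
    [-0.12,-0.02,0.02],
    [-0.12,-0.04,0.07],
    [-0.12,-0.06,0.12],
    [-0.12,-0.06,0.18],
    [-0.12,-0.06,0.24],
    [-0.12,-0.06,0.3]
  ],
  "rotation": [
    [0,0,0],
    [0,0,0],
    [0,0,0],
    [0,0,0],
    [0,0,0],
    [0,0,0],
    [0,0,0],
    [0,0,0],
    [0,0,0],
    [0,0,0],
    [0,0,0],
    [0,0,0]
  ],
  "hand": [1,1,1,1,1,1,1,1,1,1,1,1]
}}

```text
time_s: 8.22
tool_pos: [0.4927, -0.1635, 0.2635]
tcp_rot: [1.67, 1.567, 0.088]
ft_force: [0.8, 0.1, -0.4]
finger_gap: -0.0002
```

```bash
python3 - <<'E'
from h import *
go(-.020,-.245,.15)
im=grab("scene","pics/s5.png"); grab("top","pics/t5.png")
a=cv2.imread("pics/s5.png")[135:285,150:350]; b=cv2.imread("pics/t5.png")[155:220,180:335]
cv2.imwrite("pics/s5c.png",cv2.resize(a,None,fx=4,fy=4,interpolation=cv2.INTER_CUBIC))
cv2.imwrite("pics/t5c.png",cv2.resize(b,None,fx=5,fy=5,interpolation=cv2.INTER_CUBIC))
E
```

```text
slide [ 0.0408 -0.0051  0.1175] rot [-0.0004 -0.0004 -0.0037] t 8.225 F [ 0.83  0.05 -0.37] gap -0.00015282525756943116
axes
 [[ 0.004  1.    -0.011]
 [ 0.    -0.011 -1.   ]
 [-1.     0.004 -0.   ]]
```

View pics/s5c.png

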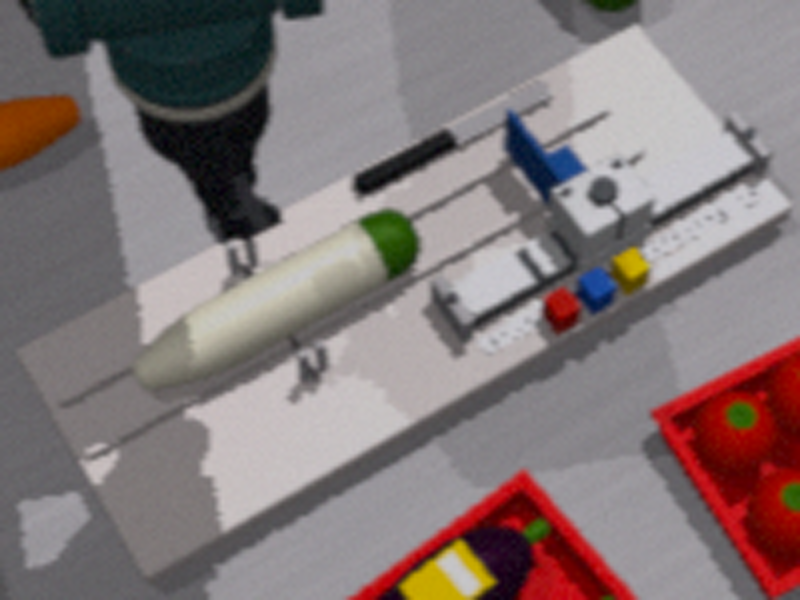

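View pics/t5c.png

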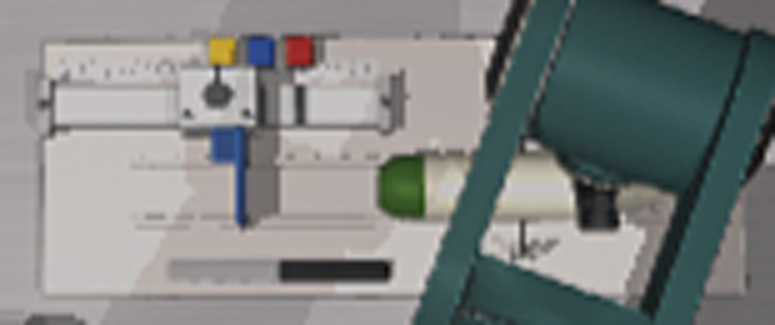

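The pointer (217,95) in the top view lines up with the yellow clip (222,52) after perspective (0.129 against 0.129), so the stop stayed seated. Going behind the radish tail next.

>>> {"api": "carry_out", "payload": {
  "slide": [
    [0,-0.002,0.05],
    [0,-0.005,0.1],
    [0,-0.005,0.1175],
    [0.04,-0.005,0.1175],
    [0.08,-0.005,0.1175],
    [0.12,-0.005,0.1175],
    [0.143,-0.005,0.1175],
    [0.143,-0.005,0.1175],
    [0.143,-0.005,0.1175]
  ],
  "rotation": [
    [0,0,-0.003],
    [0,0,-0.003],
    [0,0,-0.003],
    [0,0,-0.003],
    [0,0,-0.003],
    [0,0,-0.003],
    [0,0,-0.003],
    [0,0,-0.003],
    [0,0,-0.003]
  ],
  "hand": [1,1,1,1,1,1,1,1,1]
}}

```text
time_s: 9.45
tool_pos: [0.4866, -0.2832, 0.1213]
tcp_rot: [0.541, 1.57, -1.045]
ft_force: [-0.2, -0.8, -0.2]
finger_gap: 0.0
```

```bash
python3 - <<'E'
from h import *
go(-.020,-.121,.048)
im=grab("scene","pics/s6.png"); 
a=cv2.imread("pics/s6.png")[135:285,150:350]
cv2.imwrite("pics/s6c.png",cv2.resize(a,None,fx=4,fy=4,interpolation=cv2.INTER_CUBIC))
E
```

```text
slide [ 0.0006 -0.0008 -0.1264] rot [-0.0046  0.001  -0.0006] t 9.45 F [-0.15 -0.77 -0.18] gap 1.4657351355042607e-05
axes
 [[ 0.001  1.    -0.015]
 [-0.001 -0.015 -1.   ]
 [-1.     0.001  0.001]]
```

View pics/s6c.png

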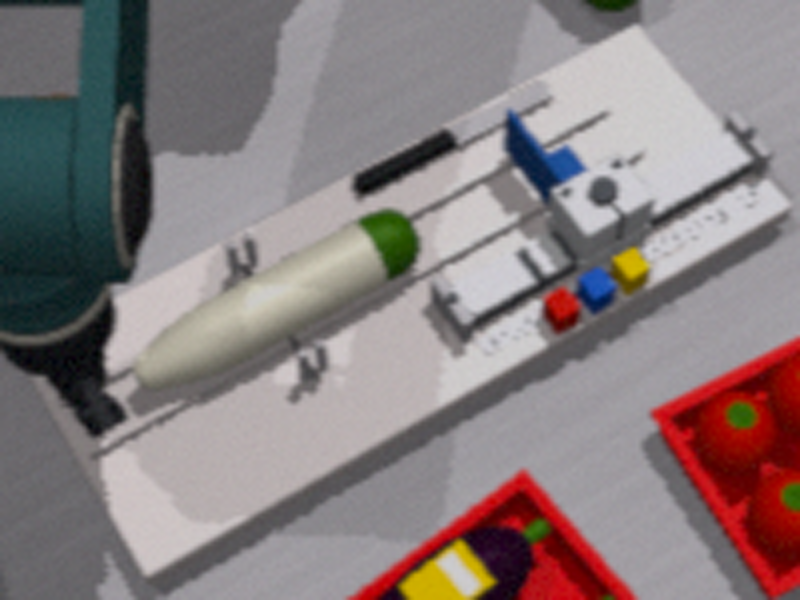

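Fingers at (100,410) sit just behind the tail (140,370), in line with the trough. Pushing.

>>> {"api": "carry_out", "payload": {
  "slide": [
    [0,-0.001,-0.006],
    [0,-0.001,-0.012],
    [0,-0.001,-0.016],
    [0,-0.001,-0.019],
    [0,-0.001,-0.022],
    [0,-0.001,-0.026],
    [0,-0.001,-0.031],
    [0,-0.001,-0.036],
    [0,-0.001,-0.041],
    [0,-0.001,-0.046],
    [0,-0.001,-0.051],
    [0,-0.001,-0.056]
  ],
  "rotation": [
    [-0.004,0,0],
    [-0.004,0,0],
    [-0.004,0,0],
    [-0.004,0,0],
    [-0.004,0,0],
    [-0.004,0,0],
    [-0.004,0,0],
    [-0.004,0,0],
    [-0.004,0,0],
    [-0.004,0,0],
    [-0.004,0,0],
    [-0.004,0,0]
  ],
  "hand": [1,1,1,1,1,1,1,1,1,1,1,1]
}}

```text
time_s: 11.0
tool_pos: [0.4865, -0.2271, 0.1215]
tcp_rot: [0.693, 1.569, -0.889]
ft_force: [0.8, -1.8, -0.3]
finger_gap: 0.0001
```

>>> {"api": "carry_out", "payload": {
  "slide": [
    [0,0,-0.005],
    [0,0,-0.01],
    [0,0,-0.015],
    [0,0,-0.02],
    [0,0,-0.025],
    [0,0,-0.03],
    [0,0,-0.035],
    [0,0,-0.04],
    [0,0,-0.044],
    [0,0,-0.048],
    [0,0,-0.05],
    [0,0,-0.05]
  ],
  "rotation": [
    [0,0,0],
    [0,0,0],
    [0,0,0],
    [0,0,0],
    [0,0,0],
    [0,0,0],
    [0,0,0],
    [0,0,0],
    [0,0,0],
    [0,0,0],
    [0,0,0],
    [0,0,0]
  ],
  "hand": [1,1,1,1,1,1,1,1,1,1,1,1]
}}

```text
time_s: 12.5
tool_pos: [0.4871, -0.1768, 0.1214]
tcp_rot: [0.859, 1.569, -0.723]
ft_force: [0.0, -0.7, -0.0]
finger_gap: -0.0002
```

```bash
cat > look.py <<'E'
import sys
from h import *
go(-.020,-.121,.048); k=sys.argv[1]
grab("scene",f"pics/s{k}.png"); grab("top",f"pics/t{k}.png")
a=cv2.imread(f"pics/s{k}.png")[145:245,210:340]; b=cv2.imread(f"pics/t{k}.png")[155:220,180:335]
cv2.imwrite(f"pics/s{k}c.png",cv2.resize(a,None,fx=6,fy=6,interpolation=cv2.INTER_CUBIC))
cv2.imwrite(f"pics/t{k}c.png",cv2.resize(b,None,fx=5,fy=5,interpolation=cv2.INTER_CUBIC))
E
python3 look.py 7
```

```text
slide [ 0.0007  0.0004 -0.0199] rot [-0.0006  0.0009 -0.001 ] t 12.5 F [ 0.03 -0.74 -0.03] gap -0.0002453229951293005
axes
 [[ 0.001  1.    -0.011]
 [-0.001 -0.011 -1.   ]
 [-1.     0.001  0.001]]
```

View pics/s7c.png

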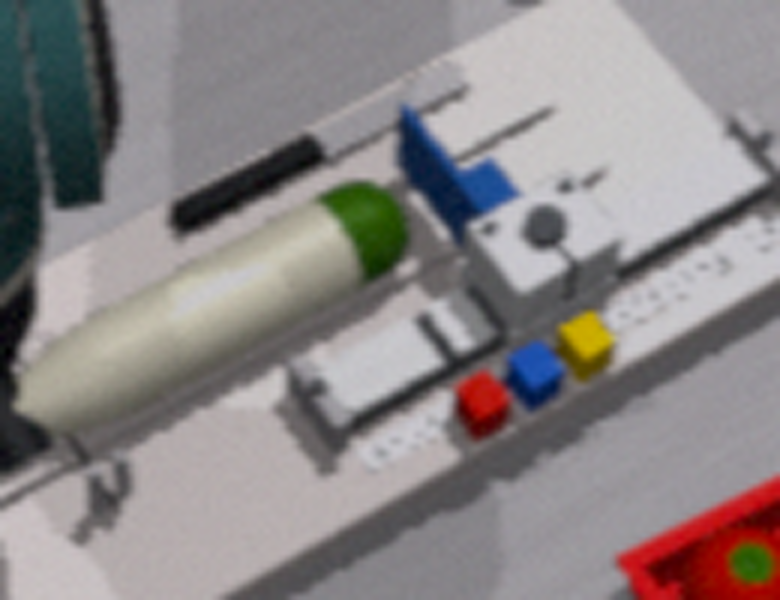

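View pics/t7c.png

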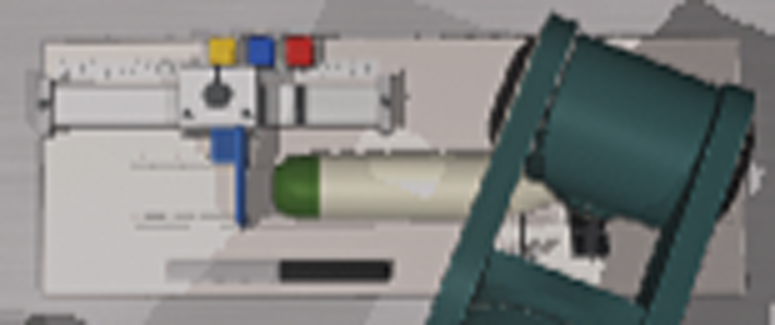

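The shoulder (273,187) is about 20 mm from the stop plate (244), matching the kinematic 20 mm. I'll push 16 mm more, then creep.

>>> {"api": "carry_out", "payload": {
  "slide": [
    [0,0,-0.004],
    [0,0,-0.008],
    [0,0,-0.011],
    [0,0,-0.014],
    [0,0,-0.016],
    [0,0,-0.016]
  ],
  "rotation": [
    [0,0,0],
    [0,0,0],
    [0,0,0],
    [0,0,0],
    [0,0,0],
    [0,0,0]
  ],
  "hand": [1,1,1,1,1,1]
}}

```text
time_s: 13.35
tool_pos: [0.4872, -0.1606, 0.1212]
tcp_rot: [1.064, 1.57, -0.518]
ft_force: [0.5, -0.1, -0.4]
finger_gap: -0.0001
```

>>> {"api": "carry_out", "payload": {
  "slide": [
    [0,0,-0.001],
    [0,0,-0.0015]
  ],
  "rotation": [
    [0,0,0],
    [0,0,0]
  ],
  "hand": [1,1]
}}

```text
time_s: 13.6
tool_pos: [0.4872, -0.1592, 0.1212]
tcp_rot: [0.996, 1.57, -0.586]
ft_force: [0.2, -2.4, 0.5]
finger_gap: -0.0002
```

>>> {"api": "carry_out", "payload": {
  "slide": [
    [0,0,-0.001]
  ],
  "rotation": [
    [0,0,0]
  ],
  "hand": [1]
}}

```text
time_s: 13.72
tool_pos: [0.4872, -0.1582, 0.1212]
tcp_rot: [0.921, 1.57, -0.661]
ft_force: [0.2, -2.9, 0.4]
finger_gap: 0.0004
```

```bash
python3 look.py 8
```

```text
slide [ 0.0006  0.0005 -0.0013] rot [-0.0007  0.0006 -0.0008] t 13.725 F [ 0.16 -2.91  0.37] gap 0.00035022973407567955
axes
 [[ 0.001  1.    -0.011]
 [-0.001 -0.011 -1.   ]
 [-1.     0.001  0.001]]
```

View pics/t8c.png

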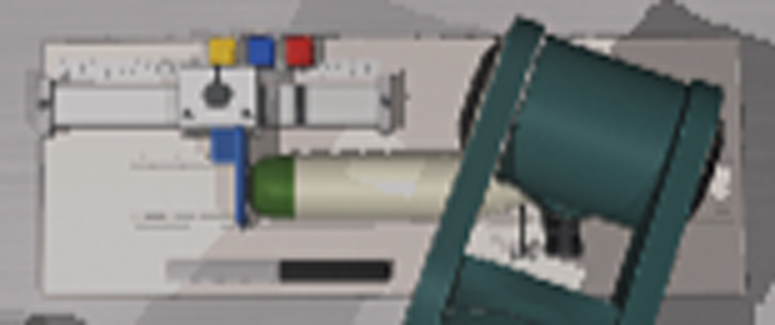

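View pics/s8c.png

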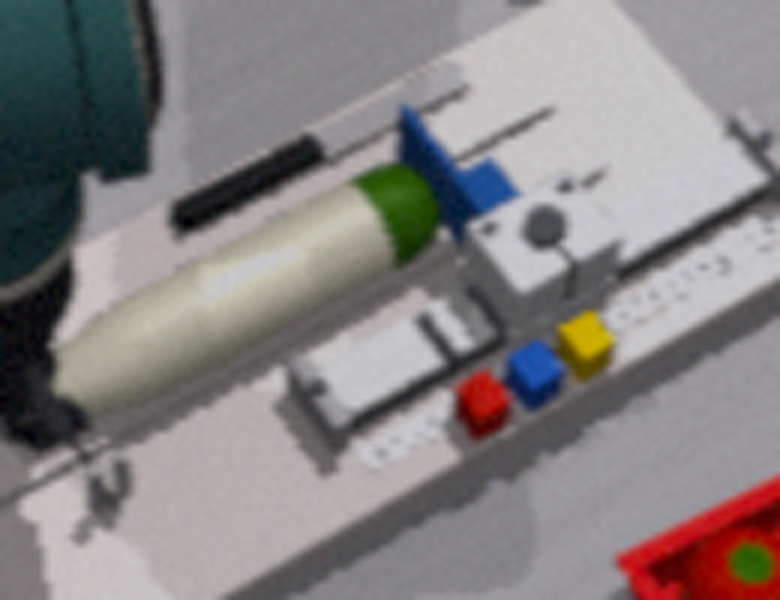

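The radish is within a few mm of the plate at a sliding force of about 2.9 N. Creeping until the force rises.

>>> {"api": "carry_out", "payload": {
  "slide": [
    [0,0,-0.001]
  ],
  "rotation": [
    [0,0,0]
  ],
  "hand": [1]
}}

```text
time_s: 13.95
tool_pos: [0.4872, -0.1571, 0.1212]
tcp_rot: [1.012, 1.57, -0.57]
ft_force: [0.1, -3.5, 0.3]
finger_gap: -0.0001
```

>>> {"api": "carry_out", "payload": {
  "slide": [
    [0,0,-0.0007]
  ],
  "rotation": [
    [0,0,0]
  ],
  "hand": [1]
}}

```text
time_s: 14.08
tool_pos: [0.4873, -0.1566, 0.1213]
tcp_rot: [0.687, 1.569, -0.895]
ft_force: [0.9, -7.5, -1.0]
finger_gap: 0.0
```

The force stepped to 7.5 N, so the shoulder is against the stop and still below the 12 N breakout. Backing off.

>>> {"api": "carry_out", "payload": {
  "slide": [
    [0,0,0.003],
    [0,0,0.01],
    [0,0,0.02],
    [0,0,0.03],
    [-0.04,0,0.035],
    [-0.09,0,0.035],
    [-0.13,0,0.05],
    [-0.16,0,0.1],
    [-0.16,0,0.15],
    [-0.16,0,0.2],
    [-0.16,0,0.2],
    [-0.16,0,0.2]
  ],
  "rotation": [
    [0,0,0],
    [0,0,0],
    [0,0,0],
    [0,0,0],
    [0,0,0],
    [0,0,0],
    [0,0,0],
    [0,0,0],
    [0,0,0],
    [0,0,0],
    [0,0,0],
    [0,0,0]
  ],
  "hand": [1,1,1,1,1,1,1,1,1,1,1,1]
}}

```text
time_s: 15.58
tool_pos: [0.4847, -0.3566, 0.2812]
tcp_rot: [0.777, 1.57, -0.806]
ft_force: [0.0, -0.3, -0.1]
finger_gap: -0.0001
```

```bash
python3 look.py 9
```

```text
slide [ 0.1605  0.0006 -0.1998] rot [-0.0013  0.0005 -0.0005] t 15.575 F [ 0.03 -0.31 -0.08] gap -0.0001474727050619616
axes
 [[ 0.     1.    -0.012]
 [-0.    -0.012 -1.   ]
 [-1.     0.     0.   ]]
```

View pics/t9c.png

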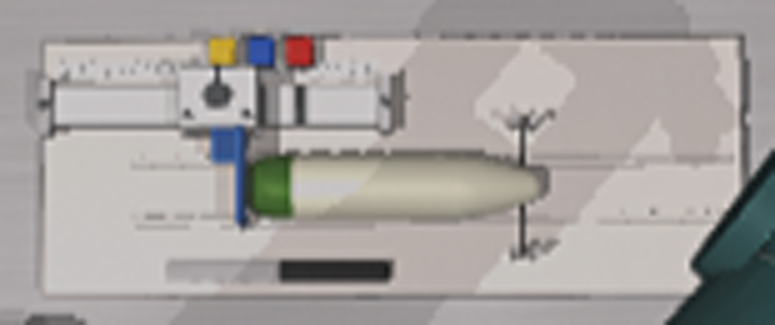

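View pics/s9c.png

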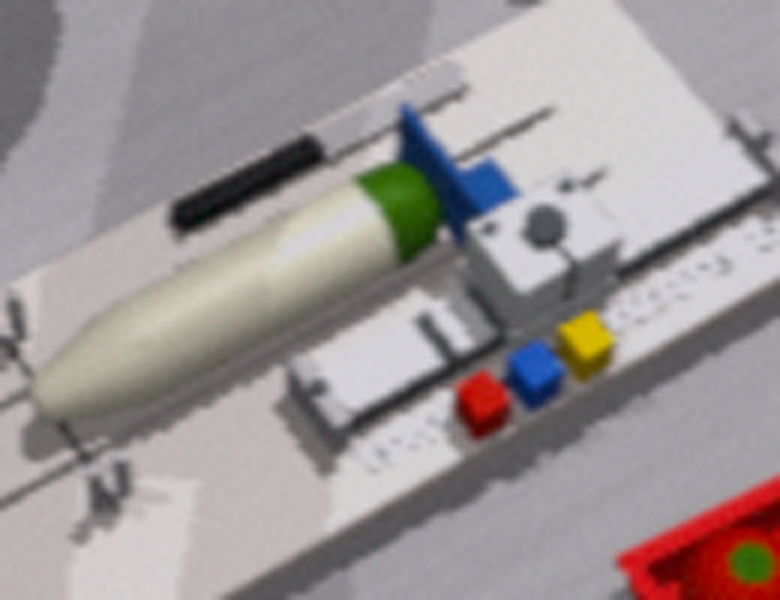

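```bash
python3 - <<'E'
from h import *
np.set_printoptions(precision=4,suppress=True)
for k in ("top0","t8","t9"):
    im=cv2.cvtColor(cv2.imread(f"pics/{k}.png"),cv2.COLOR_BGR2HSV)[155:220,180:335]
    g=cv2.inRange(im,(40,120,30),(75,255,255)); b=cv2.inRange(im,(105,120,30),(125,255,255)); b[:20]=0
    gy,gx=np.nonzero(g); by,bx=np.nonzero(b); sel=by>30
    gu=gx.min(); bu=bx[sel].max()
    print(k,"green left",gu,"blue right",bu, w2b(ray("top",180+gu-.5,192,.055)), "plate edge top", w2b(ray("top",180+bu+.5,195,.093)))
for u in(140,137,137.5): pass
print("ptr",w2b(tc(217,95,.1)),"yel",w2b(tc(222,51,.056)),"axis",w2b(tc(400,187,.055)),w2b(tc(270,187,.055)))
E
```

```text
top0 green left 76 blue right 32 [-0.0206  0.0098] plate edge top [-0.0352  0.1685]
t8 green left 51 blue right 48 [-0.02    0.1045] plate edge top [-0.0356  0.1093]
t9 green left 51 blue right 48 [-0.02    0.1045] plate edge top [-0.0356  0.1093]
ptr [0.0435 0.1294] yel [0.0847 0.1295] axis [-0.0207 -0.0058] [-0.02    0.0928]
```

```bash
python3 - <<'E'
from h import *
np.set_printoptions(precision=4,suppress=True)
for n,ks,(y0,y1,x0,x1) in(("top",("top0","t5","t7","t8","t9"),(183,203,222,270)),("scene",("scene0","s5","s7","s8","s9"),(165,215,225,290))):
    for k in ks:
        im=cv2.imread(f"pics/{k}.png").astype(float)[y0:y1,x0:x1]
        B,G,R=im[...,0],im[...,1],im[...,2]; s=im.sum(2)+1
        w=np.clip((G/s-.38)/.3,0,1); w[w<.1]=0
        ys,xs=np.mgrid[y0:y1,x0:x1]; u=(w*xs).sum()/w.sum(); v=(w*ys).sum()/w.sum()
        print(k,round(u,2),round(v,2),round(w.sum(),1),w2b(ray(n,u,v,.055)))
E
```

```text
top0 260.32 192.1 26.1 [-0.0211 -0.0085]
t5 260.33 192.03 28.9 [-0.0208 -0.0085]
t7 239.14 192.06 23.1 [-0.0204  0.0718]
t8 234.45 192.13 20.9 [-0.0206  0.0895]
t9 234.17 192.14 20.7 [-0.0206  0.0906]
scene0 247.86 194.64 94.5 [-0.0207 -0.0042]
s5 247.95 194.64 91.6 [-0.0206 -0.004 ]
s7 271.46 182.1 88.7 [-0.0203  0.0759]
s8 276.41 178.8 92.4 [-0.0221  0.0944]
s9 277.28 178.66 90.6 [-0.0212  0.0968]
```

```bash
python3 - <<'E'
from h import *
s=r.read_state(); print(s["time_s"],s["ft_force"],abs(s["joint_velocities"]).max()); print(r.sign_off())
E
```

```text
15.675 [ 0.08135377 -0.76314554  0.09962452] 0.00548934172166839
the job is handed in; nothing more can be done
None
```

I pushed the length stop into the yellow clip's notch, then pushed the smaller white radish by its tail until its shoulder met the stop plate. The job was handed in at about 15.7 s; the sign-off gave no verdict.

**Stop:** In the last top view the pointer reads y = 0.1294 m and the yellow clip 0.1295 m. It jumped about 7 mm for 3 mm of finger travel, and the force fell to about zero as it seated.

**Radish:**
- **Force:** it rose from about 3 N while sliding to 7.5 N at contact, below the 12 N that would push the stop out.
- **Position:** finger travel and both camera views put the shoulder at about y = 0.110 m, which is where the stop's face is. It lies straight in the trough at x of about -0.020 to -0.021 m.

**Disagreement:** the coarse top-view edge measurement showed an apparent gap of up to 5 mm to the plate. A top-view pixel is about 4 mm there and the rounded shoulder looks shorter from above, so I trusted the force and the displacement instead.

**Surroundings:** the gripper is clear of everything. The knife looked unmoved in the last pictures; I did not measure the trays, label roll or mug, but the arm never worked near them.

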